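Lock a crank shaft on its flat with a setscrew

TASK

Turn the crank until the flat on its shaft faces straight up to the setscrew in the top of the clamp block. Then take the T-handled hex key (the one with the shorter bar) from the rack, seat it fully in the setscrew and turn it clockwise until the screw bears firmly on the flat; stop as soon as it is firm and do not force it. Leave the key standing in the screw.

Things in the scene. Friction and masses are not known exactly. Their poses are not given: they have to be found in the camera images.
- clamp_block: Grey clamp block, fixed to the bench: steel base plate 110 x 100 x 12 mm, block 62 (x) x 52 (y) mm, its flat top 91 mm above the bench. Origin: centre of the underside. A horizontal shaft (34 mm diameter) passes through it along the block's own y axis, 55 mm above the bench. The setscrew stands upright in a hole in the middle of the top, on the block's own z axis.
- crank_grip (a point): Centre of the crank's round grip bar (16 mm diameter, 46 mm long, parallel to the shaft), 75 mm from the shaft axis and 97 mm from the block's middle toward the block's +y; it moves with the crank. At shaft angle a (see the shaft) it stands 75*sin(a - 0.35) mm along the block's x from the shaft axis and 75*cos(a - 0.35) mm above it.
- d_shaft: Steel D-shaped shaft: 34 mm diameter, one flat 14 mm from its axis along its whole length, seen on the bare end on the block's -y side. Origin on the axis in the block's middle; z points out of the flat, y along the shaft. Shaft angle a: 0 = flat straight up, positive = z leans to the block's +x, as does the crank; starts at 0.55 to 1.15 rad. About 2 N at the crank turns it; it stays where left.
- screw: The setscrew (30 mm diameter, 22 mm long): origin at the centre of its top face. This frame sinks with the screw but does not turn with it (its axes are those of the block). It starts 4 to 6 mm proud of the block's top and is about flush with it when it bears on the flat; on a shaft turned wrong it binds early, on the round.
- screw_tip (a point): Centre of the setscrew's lower tip (12 mm wide, hidden in the block), 22 mm below its top. Coarse quick-acting thread: 6 mm down per radian turned clockwise seen from above. Turns against 0.18 N m of thread friction; bears firmly on the flat with 0.3 to 0.45 N m on the key; from 0.5 N m it is overtightened. It stays where it is left.
- socket (a point): Centre of the mouth of the setscrew's hexagonal socket, at the screw's top: 15 mm across flats, 14 mm deep, axis upright. Which way its corners point is not given (it varies and turns with the screw; a hexagon repeats every 60 degrees). The seated hex key has about 0.1 rad of play each way.
- key_rack: Wooden rack 60 (x) x 150 (y) x 45 mm, fixed to the bench, origin: centre of the underside. Two holes 19 mm wide and 38 mm deep, 45 mm either side of the centre along y, hold the two T-handled keys upright; which key stands where varies.
- hex_tkey_grip (a point): Centre of the bar of the T-handled hex key: a flat-sided steel bar 76 mm long (the key's own x), 18 mm wide (y), 16 mm high. The hexagonal shank, 14 mm across flats with two corners in line with the bar, hangs down from it; its tip is 103 mm below the bar's centre. The last 3 mm of the tip taper. Whole key 0.2 kg.
- hex_tkey_tip (a point): Centre of the lower end of the hex key's shank (key axes as for the grip; z up the shank).
- square_tkey_grip (a point): Centre of the bar of the other T-handled key, not for this screw: its bar is 104 mm long and its shank square, 12 mm wide.
Not all that is in view belongs to the job. There is more than one size of the clamp_block; the job needs the smaller.

How it is judged:
By the outcome, as a careful person would: the job done as asked, in the order asked, and still so for the second after the job is handed in, with the robot touching nothing.
It also fails if it takes over 72 s, if anything falls off the work surface, if the arm or the gripper's body presses on something with over 40 N, if the wrist force passes 120 N, or if a joint passes its speed limit or range.

ROBOT

A 6-joint arm with a two-finger parallel gripper is mounted at the origin on a cart in front of the work surface, level with it; the furniture and walls round the work are solid. World frame = base frame: x ahead of the robot, y to its left, z up, the work surface at z = 0. Lengths are in mm, angles in rad, forces in N, time in s.
With the tool pointing down it reaches from about 300 to 775 mm from the base axis. Payload 14.6 kg.
Tool frame: the origin (TCP) lies midway between the tips of the shut fingers; the grasp point (between the pads) lies 19 mm behind it; z points along the fingers, y is the direction in which the jaws open and shut (so a half turn about z gives the same grasp; the last joint's range is limited). The gripper opens to 94 mm and grips with 3 to 60 N. Pads are 16 mm wide; open, the fingers measure 119 mm over their backs; the gripper's body (75 mm by 177 mm) begins 78 mm behind the grasp point.
Start: joints at [1.101, 0.3, 1.521, -0, 1.321, -0.067], TCP at [215.594, 505.973, 205.446] pointing down, gripper open.
Joint ranges: [-3.03, 3.03], [-0.79, 2.21], [0.23, 2.52], [-1.04, 4.18], [0, 3.07], [-2.55, 2.55]. Speed limits (rad/s): [2.22, 2.22, 2.57, 3.14, 3.14, 3.14].

INTERFACE

Orientations are given as [roll, pitch, yaw] about the fixed x, y, z axes, in that order (R = Rz(yaw) Ry(pitch) Rx(roll)).
In Python, from cell import read_state, camera, get_calibration, sign_off gives the robot as it stands.
- The arm moves only by the tool carry_out, never from a script. Its argument "series" is a list of rows, each an object with "delta_pos": the shift along the world's x, y, z in mm, a list of three; "turn": the turn, a rotation vector about the world's x, y, z in rad, a list of three; "hand": the opening, from 0 (shut) to 1 (fully open). A call has 1 to 8 rows; each row is the pose to reach, as a shift and turn from the pose commanded when the call began; what a row does not reach only later rows make up. A row lasts 1/8 s, in which the tool goes at most 62.5 mm and 10.7 degrees, less where a joint would pass 70% of its speed; a pose out of reach is approached as far as the arm can. A call with a gripper value outside its range is refused whole. The fingers move at their own pace and stop on an object; "squeeze" is the grip in N (left out, the last holds). Time passes only in rows, so rows that repeat a pose let the fingers close. It gives the time, the measured TCP pose, the force and the opening at its end, in the units of the state.
- read_state(): the state, without advancing time (a new reading comes with each control period).
- camera(name): name is "side" or "top"; returns the picture (420x560x3 uint8, red, green, blue); there is no depth.
- get_calibration(name): a dict with "intrinsics" (3x3 intrinsics, pixels), "pose" (4x4, takes a point from camera to world coordinates). Camera axes: x right, y down, z forward; pixel columns grow to the right and rows downward; lengths in mm; the calibration is good to about 2 mm. A picture is of the moment at which its call begins. get_calibration takes no time and is no camera call.
- sign_off(): hands the job in, once; it reports no verdict.
The state is a dict: "clock": time; "joints": joint angles; "qd": joint speeds; "effort": joint torques, N m; "eef_pos": TCP position; "eef_rot": TCP orientation; "wrist_force": force on the tool from outside, world axes, zero at the start; "moment": the same for the moment, N m; "finger_gap": finger opening in mm.
Only numpy, scipy, OpenCV 4.12 (cv2) and the standard library are available. Lean on these libraries where they do the work, as an engineer would, in place of code of your own. Each camera call takes 0.05 s, during which the arm holds its last target.

## Working session

There is one attempt and no reset: what is moved stays moved. The work goes in short steps, Python scripts to look and compute and a tool call to move; the robot and the scene stay as the last step left them, time stands still between calls to the robot, and variables do not carry over. Pictures are saved under pics/ and viewed, and the job is handed in when it is done.

Besides the shell and the picture viewer there is one more tool, called after "Request:" as name([rows], argument=value, ...), one row to a line, values as JSON. carry_out: Moves the arm, as the interface text tells. Its arguments: {"type":"object","properties":{"series":{"type":"array"},"squeeze":{"type":"number"}},"required":["series"]}

```bash
mkdir -p pics; ls; python3 - <<'E'
from cell import *
import cv2,numpy as np
for n in("side","top"):
    im=camera(n); cv2.imwrite(f"pics/{n}0.png",im[:,:,::-1]); c=get_calibration(n); print(n,np.round(c["intrinsics"],2).tolist(),np.round(c["pose"],4).tolist())
print(read_state())
E
```

```text
pics
side [[433.25, 0.0, 271.25], [0.0, 433.25, 212.89], [0.0, 0.0, 1.0]] [[0.9864, -0.1013, 0.1297, 428.1896], [-0.1645, -0.5819, 0.7965, -992.8293], [-0.0053, -0.8069, -0.5906, 742.9047], [0.0, 0.0, 0.0, 1.0]]
top [[431.6, 0.0, 286.68], [0.0, 431.6, 216.96], [0.0, 0.0, 1.0]] [[0.0154, -0.9915, 0.129, 434.5897], [-0.9998, -0.0133, 0.0168, -150.9871], [-0.015, -0.1292, -0.9915, 1169.0723], [0.0, 0.0, 0.0, 1.0]]
{'clock': 0.1, 'joints': array([ 1.10140778e+00,  3.00426079e-01,  1.52152235e+00, -2.89582925e-06,
        1.32070341e+00, -6.65762404e-02]), 'qd': array([-0.00042265, -0.00184529, -0.00224291, -0.0002782 , -0.00034811,
        0.00156459]), 'effort': array([ 1.27718191e-03, -5.32638788e+01, -3.53290486e+01,  7.09348032e-02,
        2.35231215e-02, -9.59493877e-05]), 'eef_pos': array([215.48706263, 505.76951029, 204.93586833]), 'eef_rot': array([-3.14053563e+00, -6.76658838e-05,  2.73878103e+00]), 'wrist_force': array([-0.69740092,  0.39533517, -0.19494878]), 'moment': array([0.03650366, 0.02578412, 0.06727889]), 'finger_gap': 93.8531502778813}
```

View pics/side0.png

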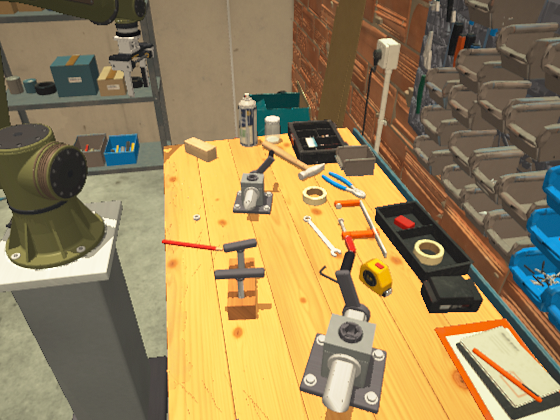

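View pics/top0.png

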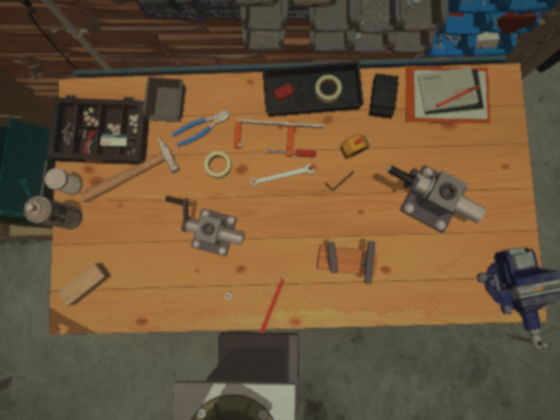

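```bash
python3 - <<'E'
import cv2,numpy as np
t=cv2.imread("pics/top0.png");s=cv2.imread("pics/side0.png")
def c(im,x,y,w,h,k): return cv2.resize(im[y:y+h,x:x+w],None,fx=k,fy=k,interpolation=cv2.INTER_CUBIC)
cv2.imwrite("pics/c1.png",c(t,155,185,100,75,8))
cv2.imwrite("pics/c2.png",c(s,215,140,90,75,8))
cv2.imwrite("pics/c3.png",c(t,305,230,90,65,8))
cv2.imwrite("pics/c4.png",c(s,200,225,90,100,6))
cv2.imwrite("pics/c5.png",c(t,370,150,130,90,6))
E
```

```text
(no output)
```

View pics/c1.png

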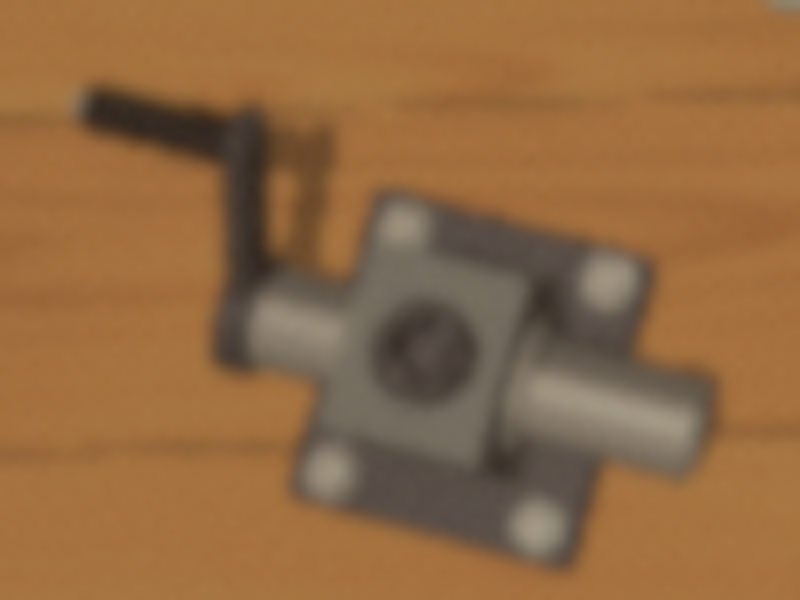

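View pics/c2.png

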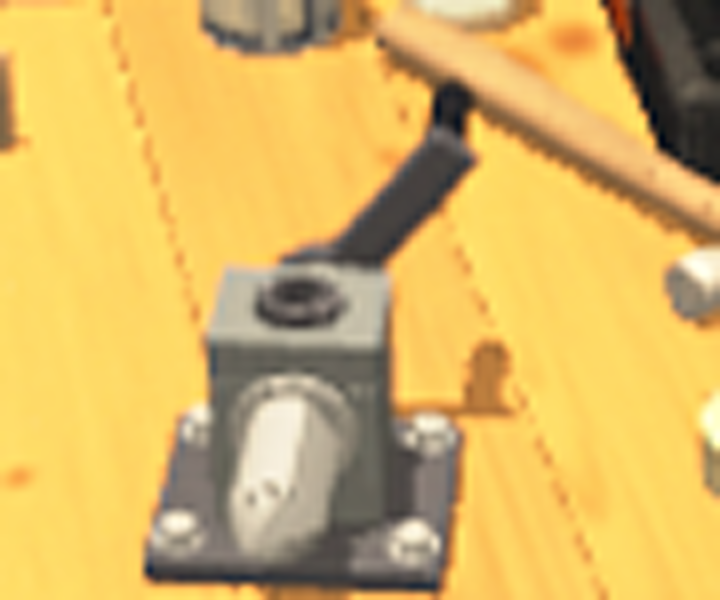

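View pics/c3.png

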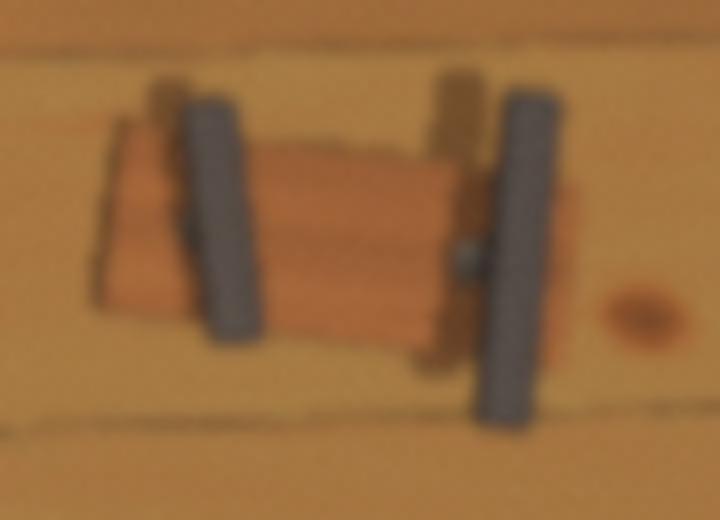

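View pics/c4.png

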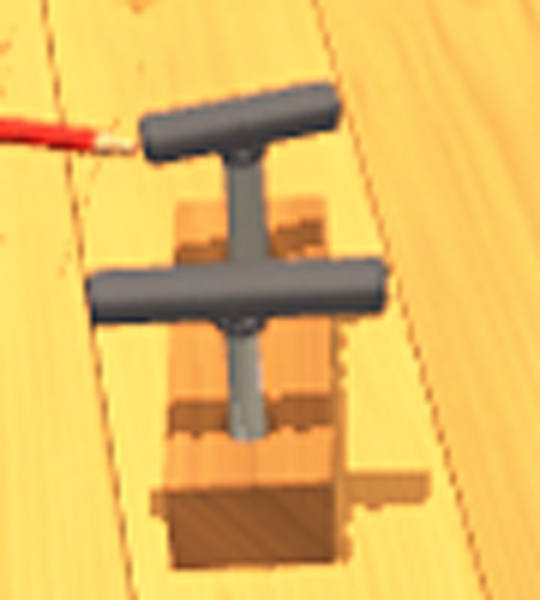

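View pics/c5.png

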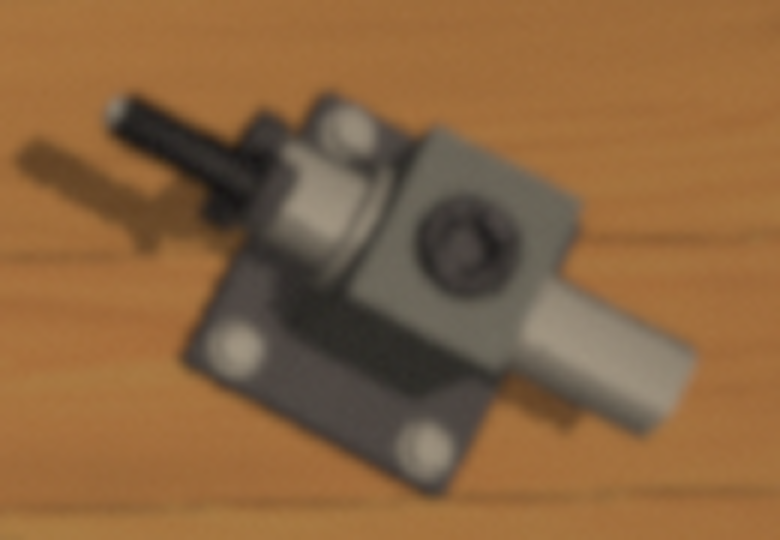

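```bash
cat > h.py <<'E'
import numpy as np
from cell import get_calibration
C={n:(np.array(get_calibration(n)["intrinsics"]),np.array(get_calibration(n)["pose"])) for n in("top","side")}
def ray(n,u,v):
    K,T=C[n]; d=T[:3,:3]@np.linalg.solve(K,[u,v,1]); return T[:3,3],d
def onz(n,u,v,z):
    o,d=ray(n,u,v); return o+d*(z-o[2])/d[2]
def proj(n,p):
    K,T=C[n]; q=K@(T[:3,:3].T@(np.array(p,float)-T[:3,3])); return q[:2]/q[2]
def tri(a,b):
    o1,d1=ray("top",*a);o2,d2=ray("side",*b)
    A=np.stack([d1,-d2],1);s=np.linalg.lstsq(A,o2-o1,rcond=None)[0]
    p,q=o1+s[0]*d1,o2+s[1]*d2; return (p+q)/2,np.linalg.norm(p-q)
E
python3 - <<'E'
from h import *
np.set_printoptions(precision=1,suppress=True)
T=lambda x,y,ox=155,oy=185,k=8:(ox+x/k-.5+.5/k,oy+y/k-.5+.5/k)
print("base corners z12");P=[onz("top",*T(*p),12) for p in[(385,192),(652,258),(575,567),(292,495)]]
for p in P:print(p)
print("mean",np.mean(P,0))
Q=[onz("side",*T(x,y,215,140),6) for x,y in[(150,570),(440,580)]];print("side base front",Q)
t=[onz("top",*T(*p),91) for p in[(378,238),(537,278),(480,470),(318,428)]]
print("blk top",t,np.mean(t,0))
print("side blk top",[onz("side",*T(*p,215,140),91) for p in[(228,262),(393,268),(388,345),(208,340)]])
print("screw top",onz("top",*T(426,350),96),onz("side",*T(302,298,215,140),96), tri(T(426,350),T(302,298,215,140)))
print("grip far end",tri(T(88,105),T(455,97,215,140)))
print("hex bar",tri(T(225,217,305,230),T(240,122,200,225,6)))
print("hex ends",onz("top",*T(210,100,305,230),118),onz("top",*T(237,335,305,230),118))
print("sq bar",tri(T(518,258,305,230),T(237,290,200,225,6)))
print("rack",[onz("top",*T(*p,305,230),45) for p in[(120,118),(100,305),(460,160),(430,345)]])
E
```

```text
base corners z12
[605.   97.3  12. ]
[583.6   5.7  12. ]
[479.   28.4  12. ]
[501.7 124.5  12. ]
mean [542.3  64.   12. ]
side base front [array([483.2,  29.8,   6. ]), array([585.8,   5.7,   6. ])]
blk top [array([578.7,  82. ,  91. ]), array([566.6,  31.2,  91. ]), array([505.8,  47. ,  91. ]), array([518.3,  98.4,  91. ])] [542.3  64.7  91. ]
side blk top [array([523.2,  98.5,  91. ]), array([581.9,  83.9,  91. ]), array([572.3,  32.3,  91. ]), array([510.2,  46.5,  91. ])]
screw top [542.8  64.4  96. ] [545.6  60.7  96. ] (array([544.6,  64.9,  93.4]), np.float64(3.0104224613288535))
grip far end (array([617.9, 169.8, 112. ]), np.float64(2.7688216269678096))
hex bar (array([ 476.5, -246.9,  109.6]), np.float64(0.9423127845216716))
hex ends [ 511.1 -241.5  118. ] [ 440.3 -249.8  118. ]
sq bar (array([ 465.7, -336. ,  109.6]), np.float64(1.5068092882587096))
rack [array([ 510.2, -218.6,   45. ]), array([ 449.6, -212.5,   45. ]), array([ 498.1, -328.8,   45. ]), array([ 438.5, -318.8,   45. ])]
```

Request:
carry_out([
  {"delta_pos": [45,-40,0],"turn": [0,0,-0.175],"hand": 1},
  {"delta_pos": [90,-80,0],"turn": [0,0,-0.35],"hand": 1},
  {"delta_pos": [135,-120,0],"turn": [0,0,-0.525],"hand": 1},
  {"delta_pos": [180,-160,0],"turn": [0,0,-0.7],"hand": 1},
  {"delta_pos": [225,-200,0],"turn": [0,0,-0.875],"hand": 1},
  {"delta_pos": [270,-240,0],"turn": [0,0,-1.05],"hand": 1},
  {"delta_pos": [315,-280,0],"turn": [0,0,-1.225],"hand": 1},
  {"delta_pos": [360,-320,0],"turn": [0,0,-1.4],"hand": 1},
])

```text
clock: 1.1
eef_pos: [576.8, 184.4, 205.2]
eef_rot: [-3.141, 0.0, 1.333]
wrist_force: [-0.2, 0.9, 0.2]
finger_gap: 94.1
```

Request:
carry_out([
  {"delta_pos": [37,-35,-10],"turn": [0,0,0],"hand": 1},
  {"delta_pos": [37,-35,-45],"turn": [0,0,0],"hand": 1},
  {"delta_pos": [37,-35,-80],"turn": [0,0,0],"hand": 1},
  {"delta_pos": [37,-35,-112],"turn": [0,0,0],"hand": 1},
  {"delta_pos": [37,-35,-112],"turn": [0,0,0],"hand": 1},
  {"delta_pos": [37,-35,-112],"turn": [0,0,0],"hand": 0.5},
])

```text
clock: 1.85
eef_pos: [613.1, 151.1, 94.8]
eef_rot: [3.14, -0.001, 1.339]
wrist_force: [0.3, -0.3, 1.2]
finger_gap: 87.3
```

```bash
python3 - <<'E'
from cell import *
import cv2
a=camera("side")[100:260,160:360,::-1];b=camera("top")[150:290,120:300,::-1]
cv2.imwrite("pics/g1.png",cv2.resize(a,(800,640))[:600]);cv2.imwrite("pics/g1t.png",cv2.resize(b,(720,560)))
s=read_state();print(s['eef_pos'],s['wrist_force'],s['finger_gap'])
E
```

```text
[613.28575218 151.13700356  95.13503501] [-0.27303877 -0.30684849  0.28704052] 79.27401111606
```

View pics/g1.png

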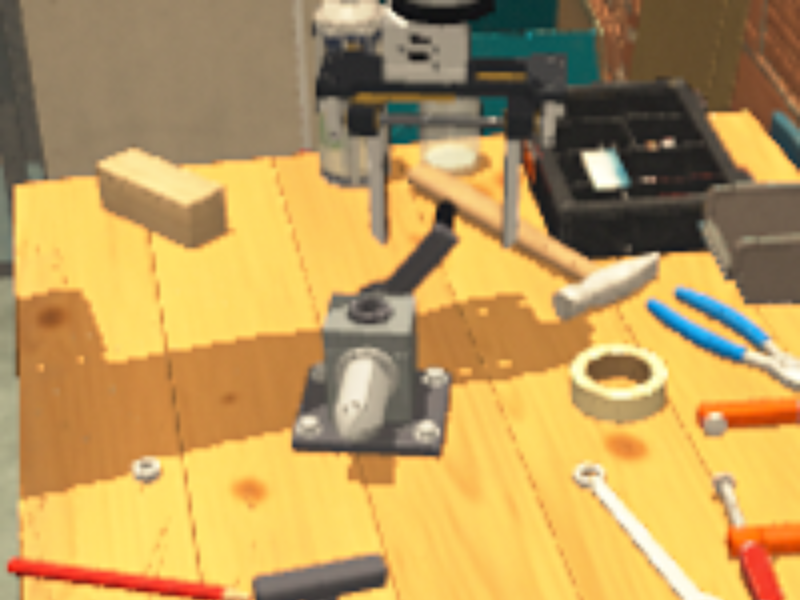

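The fingers straddle the grip bar, which sits about midway between them at (447,215). Close lightly.

Request:
carry_out([
  {"delta_pos": [0,0,0],"turn": [0,0,0],"hand": 0.3},
  {"delta_pos": [0,0,0],"turn": [0,0,0],"hand": 0.1},
  {"delta_pos": [0,0,0],"turn": [0,0,0],"hand": 0.1},
  {"delta_pos": [0,0,0],"turn": [0,0,0],"hand": 0.1},
  {"delta_pos": [0,0,0],"turn": [0,0,0],"hand": 0.1},
  {"delta_pos": [0,0,0],"turn": [0,0,0],"hand": 0.1},
], squeeze=4)

```text
clock: 2.7
eef_pos: [612.6, 151.0, 93.4]
eef_rot: [-3.142, -0.0, 1.339]
wrist_force: [-1.6, -0.5, 0.2]
finger_gap: 19.5
```

Request:
carry_out([
  {"delta_pos": [0,0,0],"turn": [0,0,0],"hand": 0.1},
  {"delta_pos": [0,0,0],"turn": [0,0,0],"hand": 0.1},
  {"delta_pos": [0,0,0],"turn": [0,0,0],"hand": 0.1},
])

```text
clock: 3.08
eef_pos: [612.8, 150.9, 93.5]
eef_rot: [3.141, -0.0, 1.339]
wrist_force: [2.6, -0.1, 0.8]
finger_gap: 15.9
```

Request:
carry_out([
  {"delta_pos": [-11.1,2.6,7.7],"turn": [0,0,0],"hand": 0.1},
  {"delta_pos": [-24.5,5.8,13.5],"turn": [0,0,0],"hand": 0.1},
  {"delta_pos": [-38.8,9.3,16.5],"turn": [0,0,0],"hand": 0.1},
  {"delta_pos": [-53.4,12.7,16.5],"turn": [0,0,0],"hand": 0.1},
  {"delta_pos": [-64.2,15.3,14.6],"turn": [0,0,0],"hand": 0.1},
  {"delta_pos": [-71.1,17,12.3],"turn": [0,0,0],"hand": 0.1},
  {"delta_pos": [-71.1,17,12.3],"turn": [0,0,0],"hand": 0.1},
  {"delta_pos": [-71.1,17,12.3],"turn": [0,0,0],"hand": 0.1},
], squeeze=8)

```text
clock: 4.08
eef_pos: [541.1, 168.2, 105.6]
eef_rot: [-3.14, 0.0, 1.339]
wrist_force: [-5.2, 3.2, 5.1]
finger_gap: 15.9
```

```bash
python3 - <<'E'
from cell import *
import cv2
a=camera("side")[120:220,200:320,::-1];b=camera("top")[180:270,150:270,::-1]
cv2.imwrite("pics/g2.png",cv2.resize(a,(720,600)));cv2.imwrite("pics/g2t.png",cv2.resize(b,(720,540)))
s=read_state();print(s['eef_pos'],s['wrist_force'],s['finger_gap'])
E
```

```text
[541.17033098 168.17253183 105.61113216] [-4.38756735  4.09926929  4.52525602] 15.810457219994055
```

View pics/g2.png

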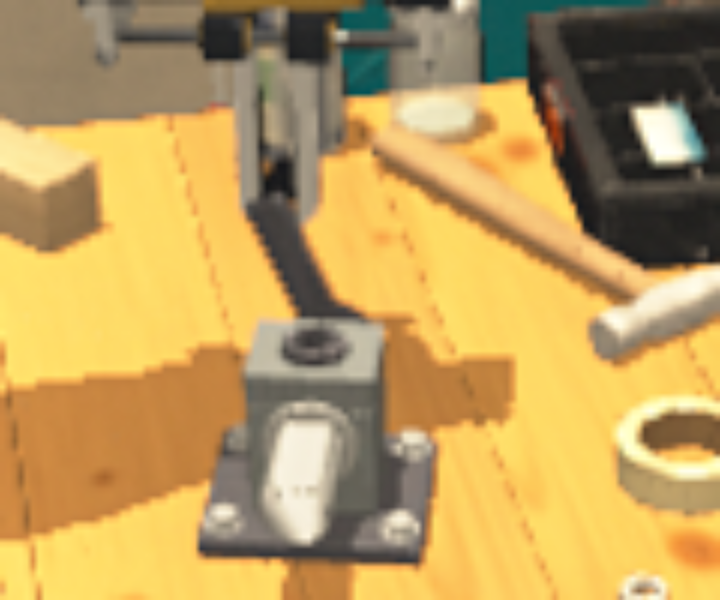

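Request:
carry_out([
  {"delta_pos": [0,0,0],"turn": [0,0,0],"hand": 0.25},
  {"delta_pos": [0,0,0],"turn": [0,0,0],"hand": 0.5},
  {"delta_pos": [0,0,0],"turn": [0,0,0],"hand": 0.5},
  {"delta_pos": [0,0,40],"turn": [0,0,0],"hand": 0.5},
  {"delta_pos": [0,0,80],"turn": [0,0,0],"hand": 0.5},
  {"delta_pos": [0,-40,100],"turn": [0,0,0],"hand": 0.6},
  {"delta_pos": [-10,-80,100],"turn": [0,0,0],"hand": 0.6},
  {"delta_pos": [-20,-130,100],"turn": [0,0,0],"hand": 0.6},
])

```text
clock: 5.18
eef_pos: [521.1, 37.0, 205.8]
eef_rot: [3.141, 0.0, 1.34]
wrist_force: [0.1, 0.3, -0.6]
finger_gap: 56.4
```

```bash
python3 - <<'E'
from cell import *
from h import *
import cv2
a0=camera("side")[:,:,::-1].copy();b0=camera("top")[:,:,::-1].copy()
cv2.imwrite("pics/s3.png",a0);cv2.imwrite("pics/t3.png",b0)
s=read_state();print(s['eef_pos'],s['wrist_force'],s['finger_gap'])
yaw=-.234;X=np.array([np.cos(yaw),np.sin(yaw),0]);Y=np.array([-X[1],X[0],0]);O=np.array([543.5,64.5,0])
k=8
im=cv2.resize(a0[120:195,200:300],None,fx=k,fy=k,interpolation=cv2.INTER_CUBIC)
def pt(p): q=proj("side",O+p[0]*X+p[1]*Y+np.array([0,0,p[2]])); return ((q-[200,120])*k+k/2).astype(int)
for a,col in((0,(0,0,255)),):
    for L in(-26,-60,-85):
        for sx in(-9.64,9.64):
            x=sx*np.cos(a)+14*np.sin(a);z=55-sx*np.sin(a)+14*np.cos(a)
            cv2.circle(im,tuple(map(int,pt((x,L,z)))),3,col,-1)
for g in((0,97),(0,120)):
    cv2.circle(im,tuple(map(int,pt((75*np.sin(-.35),g[1],55+75*np.cos(.35))))),3,(255,0,0),-1)
cv2.circle(im,tuple(map(int,pt((0,0,96)))),3,(0,255,0),-1)
cv2.imwrite("pics/s3c.png",im)
cv2.imwrite("pics/s3d.png",cv2.resize(a0[120:195,200:300],None,fx=k,fy=k,interpolation=cv2.INTER_CUBIC))
E
```

```text
[520.90230152  34.59219844 205.90362308] [ 0.58817622  0.53087325 -0.11167196] 56.53534407690539
```

View pics/s3c.png

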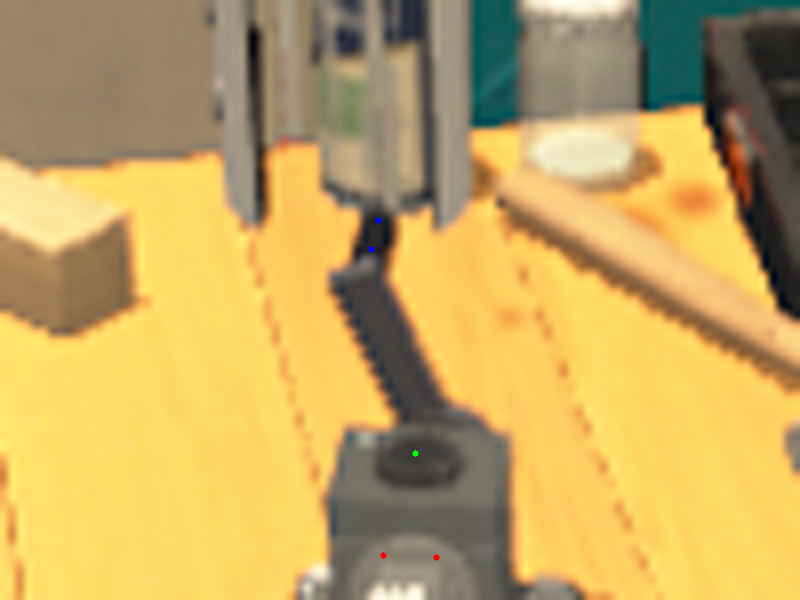

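View pics/t3.png

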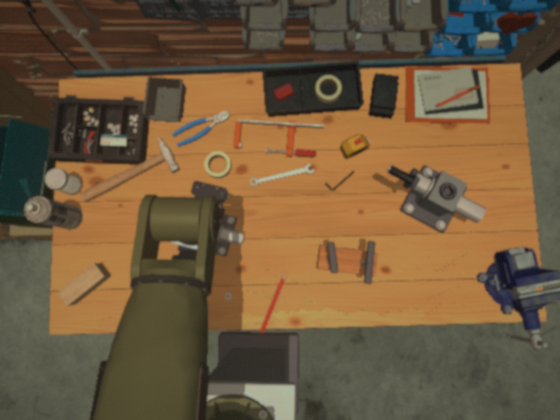

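Request:
carry_out([
  {"delta_pos": [-6,-40,0],"turn": [0,0,-0.17],"hand": 0.6},
  {"delta_pos": [-13,-80,0],"turn": [0,0,-0.34],"hand": 0.6},
  {"delta_pos": [-19,-120,0],"turn": [0,0,-0.52],"hand": 0.6},
  {"delta_pos": [-25,-160,0],"turn": [0,0,-0.7],"hand": 0.6},
  {"delta_pos": [-32,-200,0],"turn": [0,0,-0.87],"hand": 0.6},
  {"delta_pos": [-38,-240,0],"turn": [0,0,-1.05],"hand": 0.6},
  {"delta_pos": [-44,-280,0],"turn": [0,0,-1.22],"hand": 0.6},
  {"delta_pos": [-44,-280,0],"turn": [0,0,-1.22],"hand": 0.6},
])

```text
clock: 6.28
eef_pos: [477.2, -243.6, 205.4]
eef_rot: [-3.142, 0.0, 0.115]
wrist_force: [-1.0, 0.5, 0.2]
finger_gap: 56.6
```

```bash
python3 - <<'E'
from cell import *
from h import *
import cv2
a0=camera("side")[:,:,::-1].copy();b0=camera("top")[:,:,::-1].copy()
cv2.imwrite("pics/s4.png",a0);cv2.imwrite("pics/t4.png",b0)
s=read_state();print(s['eef_pos'],s['eef_rot'],s['finger_gap'])
k=8
cv2.imwrite("pics/s4c.png",cv2.resize(a0[145:220,210:310],None,fx=k,fy=k,interpolation=cv2.INTER_CUBIC))
cv2.imwrite("pics/t4c.png",cv2.resize(b0[175:250,160:260],None,fx=k,fy=k,interpolation=cv2.INTER_CUBIC))
cv2.imwrite("pics/s4k.png",cv2.resize(a0[170:330,150:350],None,fx=3.7,fy=3.7,interpolation=cv2.INTER_CUBIC))
E
```

```text
[ 477.67465806 -241.59771766  205.5547817 ] [-3.14118158e+00  1.91687368e-04  1.20159074e-01] 56.20668796428845
```

View pics/s4c.png

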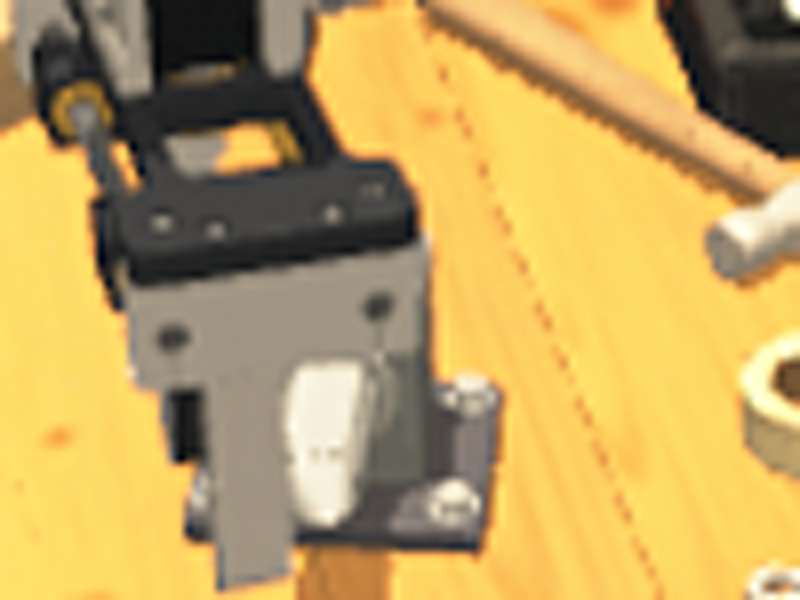

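View pics/t4c.png

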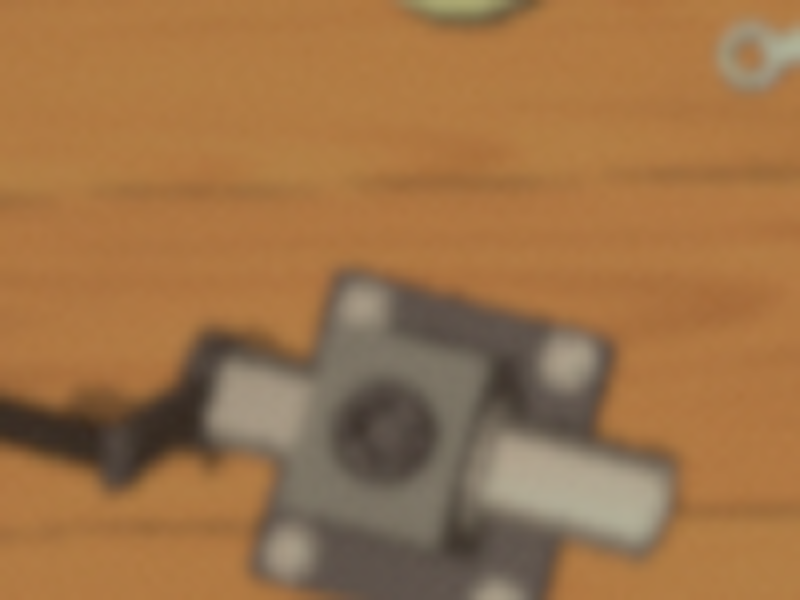

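View pics/s4k.png

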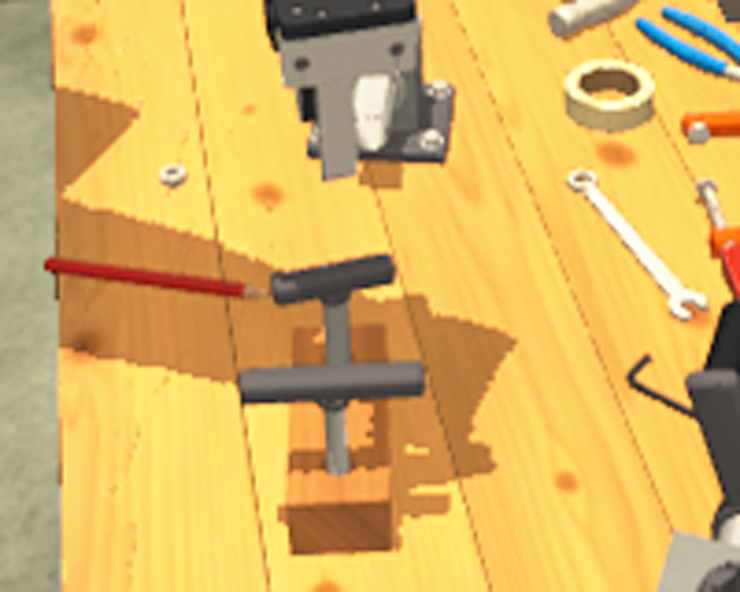

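Request:
carry_out([
  {"delta_pos": [-1.5,-4.5,-10],"turn": [0,0,0],"hand": 0.6},
  {"delta_pos": [-1.5,-4.5,-50],"turn": [0,0,0],"hand": 0.6},
  {"delta_pos": [-1.5,-4.5,-85],"turn": [0,0,0],"hand": 0.6},
  {"delta_pos": [-1.5,-4.5,-114.5],"turn": [0,0,0],"hand": 0.6},
  {"delta_pos": [-1.5,-4.5,-114.5],"turn": [0,0,0],"hand": 0.5},
  {"delta_pos": [-1.5,-4.5,-114.5],"turn": [0,0,0],"hand": 0.4},
], squeeze=5)

```text
clock: 7.12
eef_pos: [476.5, -246.5, 92.3]
eef_rot: [3.141, -0.001, 0.12]
wrist_force: [-0.7, 0.1, 0.6]
finger_gap: 40.5
```

```bash
python3 - <<'E'
from cell import *
from h import *
import cv2
a0=camera("side")[:,:,::-1].copy()
s=read_state();print(s['eef_pos'],s['eef_rot'],s['finger_gap'],s['wrist_force'])
cv2.imwrite("pics/s5k.png",cv2.resize(a0[140:330,150:350],None,fx=3.1,fy=3.1,interpolation=cv2.INTER_CUBIC))
E
```

```text
[ 476.65133985 -246.60406602   92.57348715] [ 3.14038873e+00 -1.56365222e-03  1.19507417e-01] 38.636456346652906 [-0.30174388 -0.94534537 -0.26197444]
```

View pics/s5k.png

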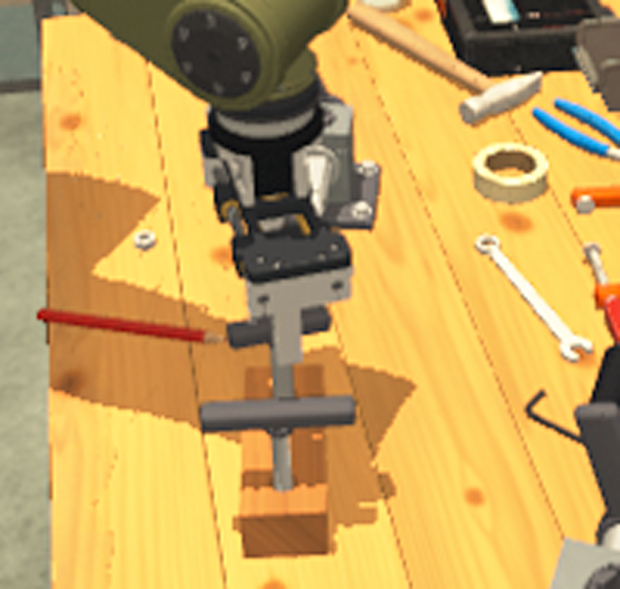

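```bash
python3 - <<'E'
from cell import *
from h import *
import cv2
a0=camera("side")[:,:,::-1].copy();cv2.imwrite("pics/s6.png",a0)
k=10
im=cv2.resize(a0[225:285,205:275],None,fx=k,fy=k,interpolation=cv2.INTER_CUBIC)
th=.1195;U=np.array([np.cos(th),np.sin(th),0]);V=np.array([-U[1],U[0],0]);G=np.array([476.65,-246.6,0])
def dot(p,c):
    q=(proj("side",p)-[205,225])*k+k/2; cv2.circle(im,(int(q[0]),int(q[1])),4,c,-1)
for s in(-8,8):
    for back in(-19.3,-29): dot(G+s*U+back*V+[0,0,92.5],(0,0,255))
for s in(-38,0,38):
    dot(G+s*U-9*V+[0,0,103.5],(255,0,0)); dot(G+s*U-9*V+[0,0,119.5],(255,0,0))
cv2.imwrite("pics/s6c.png",im)
E
```

```text
(no output)
```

View pics/s6c.png

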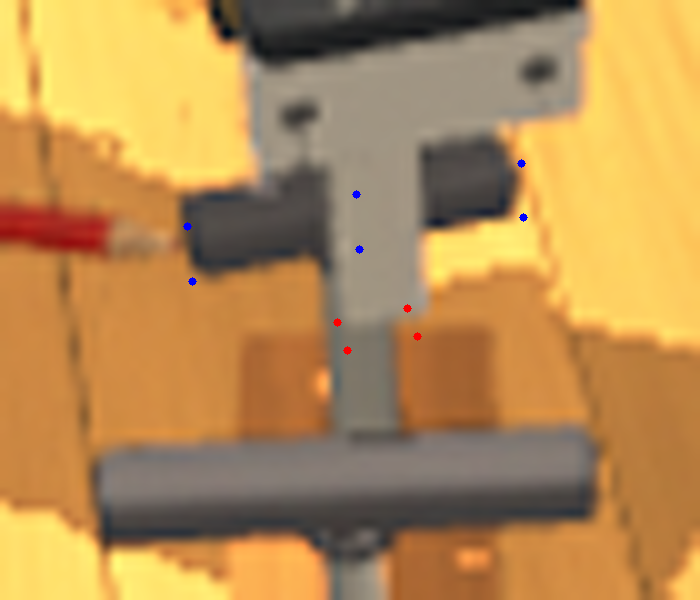

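Finger and bar columns agree with the prediction (bar ends seen at about 185 and 520 in the crop, predicted 187 and 523). Grip it.

Request:
carry_out([
  {"delta_pos": [0,0,0],"turn": [0,0,0],"hand": 0.15},
  {"delta_pos": [0,0,0],"turn": [0,0,0],"hand": 0.15},
  {"delta_pos": [0,0,0],"turn": [0,0,0],"hand": 0.1},
  {"delta_pos": [0,0,0],"turn": [0,0,0],"hand": 0.1},
  {"delta_pos": [0,0,0],"turn": [0,0,0],"hand": 0.1},
  {"delta_pos": [0,0,0],"turn": [0,0,0],"hand": 0.1},
], squeeze=50)

```text
clock: 7.98
eef_pos: [476.1, -246.6, 91.5]
eef_rot: [3.141, -0.0, 0.119]
wrist_force: [0.1, -0.0, 5.6]
finger_gap: 17.6
```

Request:
carry_out([
  {"delta_pos": [0,0,10],"turn": [0,0,0],"hand": 0.1},
  {"delta_pos": [0,0,30],"turn": [0,0,0],"hand": 0.1},
  {"delta_pos": [0,0,60],"turn": [0,0,0],"hand": 0.1},
  {"delta_pos": [0,0,95],"turn": [0,0,0],"hand": 0.1},
  {"delta_pos": [0,0,125],"turn": [0,0,0],"hand": 0.1},
  {"delta_pos": [0,0,125],"turn": [0,0,0],"hand": 0.1},
  {"delta_pos": [0,0,125],"turn": [0,0,0],"hand": 0.1},
], squeeze=60)

```text
clock: 8.85
eef_pos: [475.5, -246.3, 214.9]
eef_rot: [-3.14, 0.002, 0.119]
wrist_force: [-0.3, -0.2, -1.9]
finger_gap: 17.3
```

```bash
python3 - <<'E'
from cell import *
from h import *
import cv2
a0=camera("side")[:,:,::-1].copy();b0=camera("top")[:,:,::-1].copy()
s=read_state();print(s['eef_pos'],s['eef_rot'],s['finger_gap'],s['wrist_force'],s['moment'],s['joints'])
cv2.imwrite("pics/s7.png",a0);cv2.imwrite("pics/t7.png",b0)
k=8
cv2.imwrite("pics/t7c.png",cv2.resize(b0[175:250,160:260],None,fx=k,fy=k,interpolation=cv2.INTER_CUBIC))
cv2.imwrite("pics/t7s.png",cv2.resize(b0[218:240,198:220],None,fx=25,fy=25,interpolation=cv2.INTER_CUBIC))
E
```

```text
[ 475.52680908 -246.25662312  214.75990482] [-3.14006190e+00  1.92122345e-03  1.18797386e-01] 17.34284131880425 [ 0.41766703  0.59828215 -1.35419449] [0.00835157 0.14966189 0.02639032] [-5.46243159e-01  2.61774309e-01  1.54773922e+00  1.95097711e-05
  1.33453553e+00  9.05752662e-01]
```

View pics/s7.png

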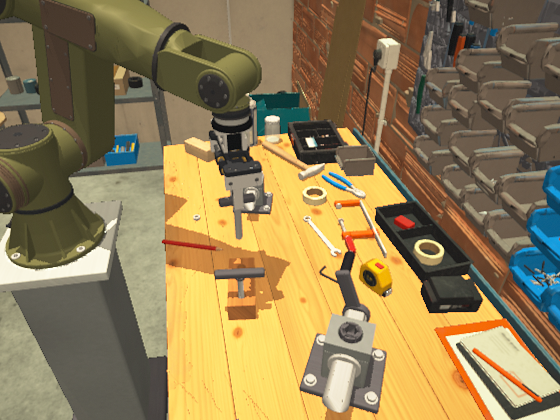

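View pics/t7s.png

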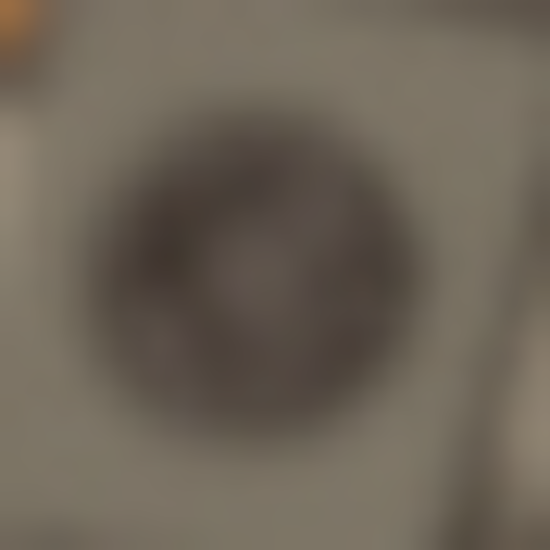

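View pics/t7c.png

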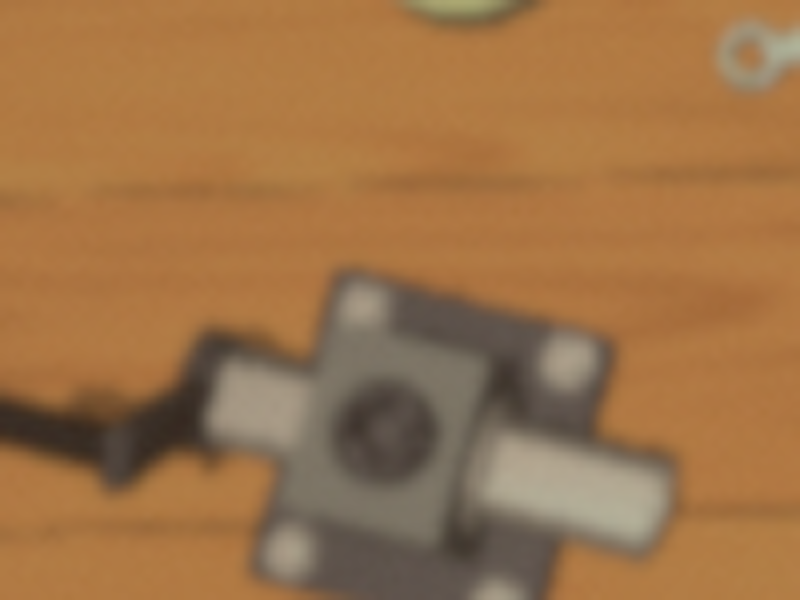

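Request:
carry_out([
  {"delta_pos": [8.5,39,0],"turn": [0,0,0.13],"hand": 0.1},
  {"delta_pos": [17,78,0],"turn": [0,0,0.26],"hand": 0.1},
  {"delta_pos": [25.5,116,0],"turn": [0,0,0.39],"hand": 0.1},
  {"delta_pos": [34,155,0],"turn": [0,0,0.52],"hand": 0.1},
  {"delta_pos": [42.5,194,0],"turn": [0,0,0.65],"hand": 0.1},
  {"delta_pos": [51,233,0],"turn": [0,0,0.78],"hand": 0.1},
  {"delta_pos": [59.5,272,0],"turn": [0,0,0.91],"hand": 0.1},
  {"delta_pos": [68,310,0],"turn": [0,0,1.02],"hand": 0.1},
])

```text
clock: 9.95
eef_pos: [543.8, 64.8, 215.2]
eef_rot: [-3.14, 0.001, 1.143]
wrist_force: [0.3, -0.6, -2.1]
finger_gap: 17.3
```

Request:
carry_out([
  {"delta_pos": [0,0,0],"turn": [0,0,0],"hand": 0.1},
  {"delta_pos": [0,0,0],"turn": [0,0,0],"hand": 0.1},
  {"delta_pos": [0,0,0],"turn": [0,0,0],"hand": 0.1},
])

```text
clock: 10.32
eef_pos: [543.9, 62.6, 216.0]
eef_rot: [-3.141, 0.0, 1.137]
wrist_force: [0.2, 0.5, -2.9]
finger_gap: 17.9
```

```bash
python3 - <<'E'
from cell import *
from h import *
import cv2
a0=camera("side")[:,:,::-1].copy()
s=read_state();print(s['eef_pos'],s['eef_rot'],s['finger_gap'],s['wrist_force'],s['moment'],s['joints'])
cv2.imwrite("pics/s8.png",a0)
k=10
im=cv2.resize(a0[140:200,215:290],None,fx=k,fy=k,interpolation=cv2.INTER_CUBIC)
G=s['eef_pos'];
print(proj("side",G+[0,0,19-103]))
q=(proj("side",G+[0,0,19-103])-[215,140])*k+k/2; cv2.circle(im,(int(q[0]),int(q[1])),4,(0,0,255),-1)
q=(proj("side",[543.5,64.5,96])-[215,140])*k+k/2; cv2.circle(im,(int(q[0]),int(q[1])),4,(0,255,0),-1)
cv2.imwrite("pics/s8c.png",im)
E
```

```text
[543.89893054  62.63708367 216.11324   ] [-3.14141698e+00  2.31338170e-04  1.13718461e+00] 17.287114573745207 [ 0.18925285  0.18791332 -1.43981261] [-0.04545026  0.08559961  0.005596  ] [ 4.78193065e-02  2.86306272e-01  1.51341425e+00 -1.27002959e-04
  1.34213496e+00  4.81459849e-01]
[251.21116412 165.50960672]
```

View pics/s8c.png

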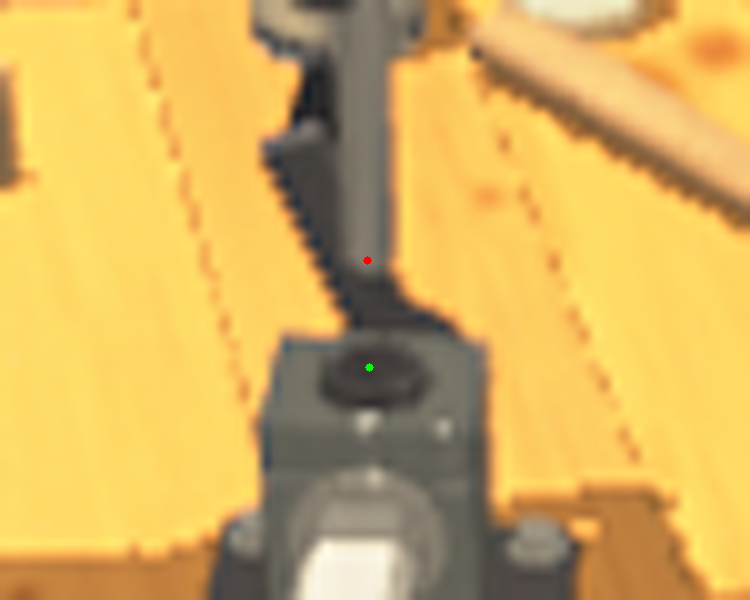

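```bash
python3 - <<'E'
from h import *
import cv2
k=16
s=cv2.imread("pics/side0.png");t=cv2.imread("pics/t7.png");t0=cv2.imread("pics/top0.png")
for nm,im,(x,y,w,h) in(("side",s,(240,168,28,18)),("top",t,(196,216,28,28)),("top",t0,(196,216,28,28))):
    g=cv2.cvtColor(im,cv2.COLOR_BGR2GRAY)[y:y+h,x:x+w]
    G=cv2.resize(g,None,fx=k,fy=k,interpolation=cv2.INTER_CUBIC)
    for th in((70,80,90) if nm=="side" else(80,86,92)):
        m=(G<th).astype(np.uint8)
        n,l,st,c=cv2.connectedComponentsWithStats(m)
        best=None
        for i in range(1,n):
            if st[i,4]>2000 and abs(c[i][0]/k-w/2)<6 and abs(c[i][1]/k-h/2)<6:
                b=st[i]/k; u,v=c[i]/k-.5+.5/k+np.array([x,y])
                cx,cy=x+b[0]+b[2]/2-.5,y+b[1]+b[3]/2-.5
                print(nm,th,np.round([u,v,cx,cy,b[2],b[3]],2),np.round(onz(nm,u,v,96),1),np.round(onz(nm,cx,cy,96),1))
c=s[165:190,238:270];cv2.imwrite("pics/s0s.png",cv2.resize(c,None,fx=24,fy=24,interpolation=cv2.INTER_CUBIC))
for p in([543.5,64.5,96],[544.5,64.5,96],[543.5,64.5,97],[543.5,63.5,96]):print(proj("side",p),proj("top",p))
E
```

```text
side 70 [251.73 176.05 251.78 176.06   4.44   2.38] [544.5  65.1  96. ] [544.7  65.1  96. ]
side 80 [251.67 176.06 251.69 176.06   5.38   2.62] [544.3  65.2  96. ] [544.4  65.1  96. ]
side 80 [250.4  179.38 250.62 178.94   7.62   2.88] [538.5  47.9  96. ] [539.4  50.2  96. ]
side 90 [251.7  176.08 251.78 176.06   6.06   3.  ] [544.4  65.   96. ] [544.7  65.1  96. ]
side 90 [251.23 179.27 251.62 178.84   9.88   3.19] [540.9  48.1  96. ] [542.3  50.2  96. ]
top 80 [207.77 228.66 207.78 228.53  12.19  11.19] [541.9  64.5  96. ] [542.3  64.5  96. ]
top 86 [207.72 228.67 207.72 228.59  12.81  12.19] [541.9  64.6  96. ] [542.1  64.6  96. ]
top 92 [207.67 228.66 207.69 228.56  13.38  12.88] [541.9  64.7  96. ] [542.2  64.7  96. ]
top 80 [207.71 228.68 207.69 228.62  12.75  12.  ] [541.9  64.6  96. ] [542.   64.7  96. ]
top 86 [207.65 228.67 207.69 228.62  13.38  12.88] [541.9  64.8  96. ] [542.   64.7  96. ]
top 92 [207.63 228.67 207.69 228.62  14.    13.62] [541.9  64.8  96. ] [542.   64.7  96. ]
[251.40108447 176.2037507 ] [207.7838766  228.04057837]
[251.74799427 176.17215748] [207.79940908 227.6436545 ]
[251.38977545 175.90398964] [207.70551568 227.99915011]
[251.44586644 176.38373562] [208.18159424 228.04605685]
```

View pics/s0s.png

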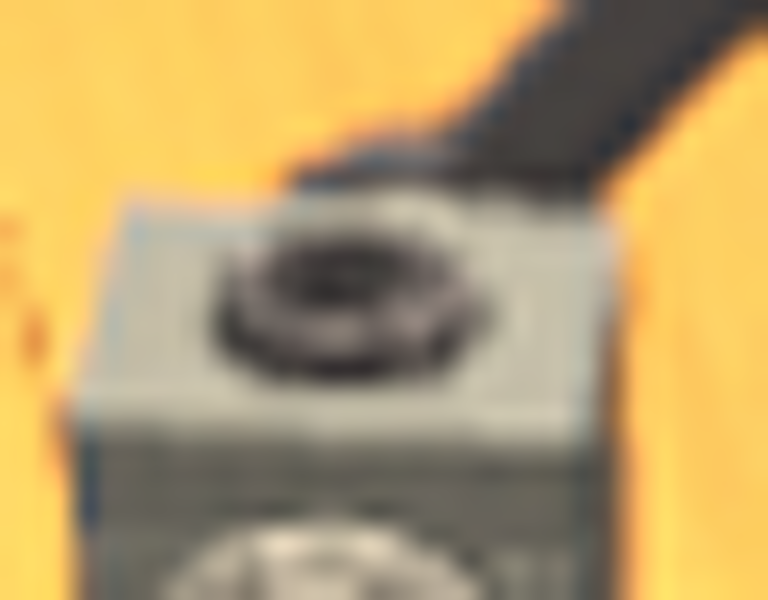

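Request:
carry_out([
  {"delta_pos": [0.7,2,-10],"turn": [0,0,0],"hand": 0.1},
  {"delta_pos": [0.7,2,-20],"turn": [0,0,0],"hand": 0.1},
  {"delta_pos": [0.7,2,-30],"turn": [0,0,0],"hand": 0.1},
  {"delta_pos": [0.7,2,-30],"turn": [0,0,0],"hand": 0.1},
  {"delta_pos": [0.7,2,-30],"turn": [0,0,0],"hand": 0.1},
  {"delta_pos": [0.7,2,-30],"turn": [0,0,0],"hand": 0.1},
])

```text
clock: 11.12
eef_pos: [544.9, 65.5, 186.6]
eef_rot: [3.141, -0.0, 1.139]
wrist_force: [-0.4, 0.2, -2.6]
finger_gap: 17.0
```

```bash
python3 - <<'E'
from cell import *
from h import *
import cv2
a0=camera("side")[:,:,::-1].copy()
s=read_state();print(s['eef_pos'],s['eef_rot'],s['wrist_force'],s['moment'])
cv2.imwrite("pics/s9.png",a0)
k=16
im=cv2.resize(a0[155:190,230:275],None,fx=k,fy=k,interpolation=cv2.INTER_CUBIC)
G=s['eef_pos']
for z in(0,20,40):
  q=(proj("side",G+[0,0,18.5-103+z])-[230,155])*k+k/2; cv2.circle(im,(int(q[0]),int(q[1])),4,(0,0,255),-1)
q=(proj("side",[544.5,65,96])-[230,155])*k+k/2; cv2.circle(im,(int(q[0]),int(q[1])),4,(0,255,0),-1)
cv2.imwrite("pics/s9c.png",im)
E
```

```text
[544.82715047  65.51097739 186.58600751] [ 3.14108744e+00 -3.00137802e-04  1.13884487e+00] [-0.32894982  0.39929637 -3.08646005] [-0.08624377  0.09921638  0.01478136]
```

View pics/s9c.png

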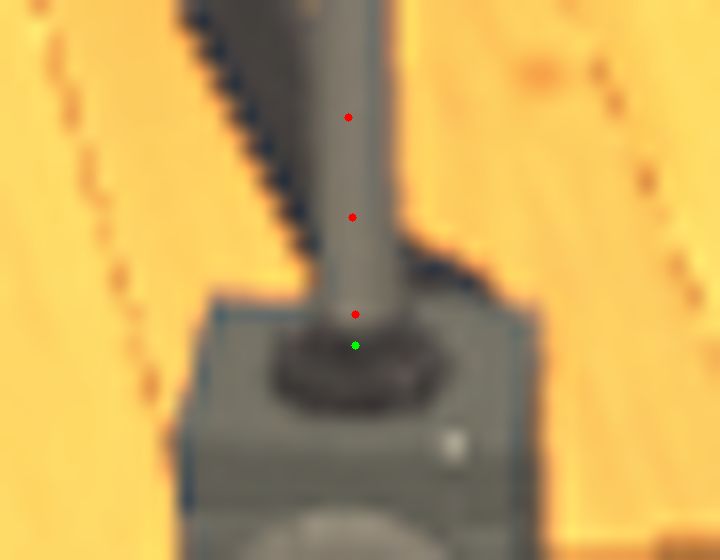

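Request:
carry_out([
  {"delta_pos": [0,0,-3],"turn": [0,0,0],"hand": 0.1},
  {"delta_pos": [0,0,-5],"turn": [0,0,0],"hand": 0.1},
  {"delta_pos": [0,0,-6],"turn": [0,0,0],"hand": 0.1},
  {"delta_pos": [0,0,-7],"turn": [0,0,0],"hand": 0.1},
  {"delta_pos": [0,0,-7],"turn": [0,0,0],"hand": 0.1},
])

```text
clock: 11.8
eef_pos: [544.9, 65.5, 179.7]
eef_rot: [3.141, -0.0, 1.139]
wrist_force: [-0.4, 1.0, 4.8]
finger_gap: 17.4
```

Request:
carry_out([
  {"delta_pos": [0,0,-1],"turn": [0,0,0.05],"hand": 0.1},
  {"delta_pos": [0,0,-1.5],"turn": [0,0,0.1],"hand": 0.1},
  {"delta_pos": [0,0,-1.5],"turn": [0,0,0.15],"hand": 0.1},
  {"delta_pos": [0,0,-1.5],"turn": [0,0,0.2],"hand": 0.1},
])

```text
clock: 12.3
eef_pos: [545.3, 65.3, 179.0]
eef_rot: [3.139, -0.0, 1.34]
wrist_force: [-0.7, -1.0, 8.2]
finger_gap: 17.2
```

Request:
carry_out([
  {"delta_pos": [0,0,-0.5],"turn": [0,0,0.06],"hand": 0.1},
  {"delta_pos": [0,0,-0.5],"turn": [0,0,0.12],"hand": 0.1},
  {"delta_pos": [0,0,-0.5],"turn": [0,0,0.18],"hand": 0.1},
  {"delta_pos": [0,0,-0.5],"turn": [0,0,0.18],"hand": 0.1},
])

```text
clock: 12.8
eef_pos: [545.4, 65.1, 178.5]
eef_rot: [3.139, 0.001, 1.52]
wrist_force: [0.2, -3.2, 10.1]
finger_gap: 17.7
```

```bash
python3 -c "
from cell import *
s=read_state();print(s['eef_pos'],s['wrist_force'],s['moment'],s['joints'])"
```

```text
[545.39439937  65.11946224 178.54707754] [ 0.17151111 -3.17906897 10.0924552 ] [-0.73514238  0.25153747  0.0810827 ] [ 5.25362730e-02  3.19772628e-01  1.55921322e+00 -8.15751660e-04
  1.26000366e+00  1.03960504e-01]
```

Request:
carry_out([
  {"delta_pos": [0,-0.7,0],"turn": [0,0,0],"hand": 0.1},
  {"delta_pos": [0,-0.7,0],"turn": [0,0,0.05],"hand": 0.1},
  {"delta_pos": [0,-0.7,0],"turn": [0,0,0.05],"hand": 0.1},
])

```text
clock: 13.18
eef_pos: [545.4, 64.5, 178.5]
eef_rot: [3.139, 0.0, 1.569]
wrist_force: [-0.3, -1.9, 9.2]
finger_gap: 17.2
```

```bash
python3 -c "
from cell import *
s=read_state();print(s['eef_pos'],s['wrist_force'],s['moment'])"
```

```text
[545.39546098  64.48622131 178.51200923] [-0.33910755 -1.89175421  9.16061369] [-0.62216621  0.18256301 -0.00107256]
```

Request:
carry_out([
  {"delta_pos": [0,-0.7,0],"turn": [0,0,0.05],"hand": 0.1},
  {"delta_pos": [0,-1,0],"turn": [0,0,0.1],"hand": 0.1},
  {"delta_pos": [0,-1,0],"turn": [0,0,0.1],"hand": 0.1},
])

```text
clock: 13.55
eef_pos: [544.4, 63.9, 176.9]
eef_rot: [-3.141, -0.0, 1.669]
wrist_force: [-0.3, 1.8, -1.7]
finger_gap: 17.9
```

```bash
python3 -c "
from cell import *
s=read_state();print(s['eef_pos'],s['wrist_force'],s['moment'],s['joints'][5])"
```

```text
[544.42954051  63.89062039 176.87051124] [-0.25030196  1.77856402 -1.65090575] [ 0.22322431  0.34822301 -0.01599533] -0.04796690973624703
```

It dropped in at yaw 1.67. Lower to seat.

Request:
carry_out([
  {"delta_pos": [0,0,-2],"turn": [0,0,0],"hand": 0.1},
  {"delta_pos": [0,0,-4],"turn": [0,0,0],"hand": 0.1},
  {"delta_pos": [0,0,-4],"turn": [0,0,0],"hand": 0.1},
])

```text
clock: 13.92
eef_pos: [544.6, 63.9, 172.9]
eef_rot: [-3.141, -0.0, 1.669]
wrist_force: [-1.5, 1.4, -2.2]
finger_gap: 17.4
```

```bash
python3 -c "
from cell import *
s=read_state();print(s['eef_pos'],s['wrist_force'],s['moment'],s['joints'][5])"
```

```text
[544.56092909  63.86755593 172.93494687] [-1.49861088  1.43590361 -2.15449388] [ 0.44402454  0.36767457 -0.02249076] -0.04792360742515675
```

Request:
carry_out([
  {"delta_pos": [0,0.3,-2.5],"turn": [0,0,0],"hand": 0.1},
  {"delta_pos": [0,0.3,-5],"turn": [0,0,0],"hand": 0.1},
  {"delta_pos": [0,0.3,-6.5],"turn": [0,0,0],"hand": 0.1},
  {"delta_pos": [0,0.3,-6.5],"turn": [0,0,0],"hand": 0.1},
])

```text
clock: 14.42
eef_pos: [544.7, 64.1, 166.7]
eef_rot: [-3.141, -0.0, 1.669]
wrist_force: [-2.0, 1.8, -0.6]
finger_gap: 17.4
```

```bash
python3 -c "
from cell import *
s=read_state();print(s['eef_pos'],s['wrist_force'],s['moment'],s['joints'][5])"
```

```text
[544.6622941   64.08737896 166.71839047] [-1.95569345  1.83978096 -0.56081625] [0.441871   0.59532987 0.00761928] -0.04769337171305677
```

Request:
carry_out([
  {"delta_pos": [-0.2,0.2,-0.7],"turn": [0,0,0],"hand": 0.1},
  {"delta_pos": [-0.2,0.2,-1.4],"turn": [0,0,0],"hand": 0.1},
  {"delta_pos": [-0.2,0.2,-2],"turn": [0,0,0],"hand": 0.1},
  {"delta_pos": [-0.2,0.2,-2],"turn": [0,0,0],"hand": 0.1},
])

```text
clock: 14.92
eef_pos: [545.0, 64.3, 166.3]
eef_rot: [3.139, 0.0, 1.669]
wrist_force: [-4.8, 0.7, 13.0]
finger_gap: 17.6
```

```bash
python3 -c "
from cell import *
s=read_state();print(s['eef_pos'],s['wrist_force'],s['moment'],s['joints'][5])"
```

```text
[545.00862574  64.25163886 166.29403563] [-4.79804691  0.73311156 12.95597597] [ 0.24350632  1.31844312 -0.009174  ] -0.0473011859491671
```

Request:
carry_out([
  {"delta_pos": [-0.6,0,1],"turn": [0,0,0],"hand": 0.1},
  {"delta_pos": [-0.6,0,1],"turn": [0,0,-0.04],"hand": 0.1},
  {"delta_pos": [-0.6,0,0.8],"turn": [0,0,-0.08],"hand": 0.1},
  {"delta_pos": [-0.6,0,0.6],"turn": [0,0,-0.12],"hand": 0.1},
  {"delta_pos": [-0.6,0,0.4],"turn": [0,0,-0.16],"hand": 0.1},
])

```text
clock: 15.55
eef_pos: [544.3, 64.3, 165.9]
eef_rot: [3.14, -0.0, 1.508]
wrist_force: [-3.5, 1.9, 6.2]
finger_gap: 17.6
```

```bash
cat > st.py <<'E'
from cell import *
import numpy as np
np.set_printoptions(precision=2,suppress=True)
s=read_state();print(s['eef_pos'],s['eef_rot'],s['wrist_force'],s['moment'],s['joints'][5],s['effort'][5],s['finger_gap'])
E
python3 st.py
```

```text
[544.26  64.33 165.94] [ 3.14 -0.    1.51] [-3.46  1.95  6.23] [0.45 0.76 0.11] 0.11395123061032472 -0.5434761755168438 17.57557820798546
```

Request:
carry_out([
  {"delta_pos": [-0.2,0,-0.2],"turn": [0,0,-0.05],"hand": 0.1},
  {"delta_pos": [-0.3,0,-0.5],"turn": [0,0,-0.1],"hand": 0.1},
  {"delta_pos": [-0.3,0,-0.8],"turn": [0,0,-0.15],"hand": 0.1},
  {"delta_pos": [-0.3,0,-1.1],"turn": [0,0,-0.2],"hand": 0.1},
])

```text
clock: 16.05
eef_pos: [544.0, 64.4, 164.8]
eef_rot: [3.14, -0.001, 1.307]
wrist_force: [-2.4, 1.2, 5.3]
finger_gap: 17.5
```

```bash
python3 st.py
```

```text
[544.04  64.38 164.77] [ 3.14 -0.    1.31] [-2.41  1.2   5.34] [0.44 0.56 0.19] 0.3143472233522928 -0.7052519917488098 17.514939641920375
```

Request:
carry_out([
  {"delta_pos": [-0.1,0,-0.3],"turn": [0,0,-0.05],"hand": 0.1},
  {"delta_pos": [-0.2,0,-0.6],"turn": [0,0,-0.1],"hand": 0.1},
  {"delta_pos": [-0.2,0,-0.9],"turn": [0,0,-0.15],"hand": 0.1},
  {"delta_pos": [-0.2,0,-1.2],"turn": [0,0,-0.2],"hand": 0.1},
])

```text
clock: 16.55
eef_pos: [543.9, 64.4, 163.6]
eef_rot: [3.14, -0.001, 1.107]
wrist_force: [-0.9, 1.6, 4.7]
finger_gap: 17.5
```

```bash
python3 st.py
```

```text
[543.89  64.39 163.57] [ 3.14 -0.    1.11] [-0.88  1.57  4.65] [0.54 0.44 0.13] 0.5143567776271407 -0.7039598934352398 17.468679248097338
```

Request:
carry_out([
  {"delta_pos": [0,0,-0.3],"turn": [0,0,-0.04],"hand": 0.1},
  {"delta_pos": [0,0,-0.5],"turn": [0,0,-0.08],"hand": 0.1},
  {"delta_pos": [0,0,-0.75],"turn": [0,0,-0.12],"hand": 0.1},
  {"delta_pos": [0,0,-1],"turn": [0,0,-0.16],"hand": 0.1},
])

```text
clock: 17.05
eef_pos: [543.9, 64.4, 162.6]
eef_rot: [3.14, -0.001, 0.948]
wrist_force: [-2.0, 2.3, 5.9]
finger_gap: 17.6
```

```bash
python3 st.py
```

```text
[543.92  64.43 162.65] [ 3.14 -0.    0.95] [-2.    2.27  5.9 ] [0.54 0.47 0.12] 0.6739867082391537 -0.5393707752227783 17.568818506657916
```

Request:
carry_out([
  {"delta_pos": [0,-0.1,-0.2],"turn": [0,0,-0.03],"hand": 0.1},
  {"delta_pos": [0,-0.1,-0.4],"turn": [0,0,-0.06],"hand": 0.1},
  {"delta_pos": [0,-0.1,-0.55],"turn": [0,0,-0.09],"hand": 0.1},
])

```text
clock: 17.42
eef_pos: [543.9, 64.4, 162.1]
eef_rot: [3.14, -0.002, 0.858]
wrist_force: [-1.3, 2.7, 5.2]
finger_gap: 17.6
```

```bash
python3 st.py
```

```text
[543.9   64.38 162.09] [ 3.14 -0.    0.86] [-1.26  2.71  5.19] [0.66 0.5  0.07] 0.7634937229564129 -0.37175824865698814 17.61164780003275
```

Request:
carry_out([
  {"delta_pos": [0,-0.2,-0.2],"turn": [0,0,-0.03],"hand": 0.1},
  {"delta_pos": [0,-0.3,-0.4],"turn": [0,0,-0.06],"hand": 0.1},
])

```text
clock: 17.68
eef_pos: [543.9, 64.2, 161.7]
eef_rot: [3.141, -0.002, 0.798]
wrist_force: [-2.6, 4.0, 6.1]
finger_gap: 17.3
```

```bash
python3 st.py; python3 - <<'E'
from cell import *
import cv2
a0=camera("side")[:,:,::-1].copy();cv2.imwrite("pics/s10.png",a0)
cv2.imwrite("pics/s10c.png",cv2.resize(a0[110:200,200:300],None,fx=6.6,fy=6.6,interpolation=cv2.INTER_CUBIC))
E
python3 st.py
```

```text
[543.89  64.2  161.7 ] [ 3.14 -0.    0.8 ] [-2.63  4.04  6.13] [0.88 0.57 0.13] 0.8229640240421081 -0.3724780026823282 17.2960680193654
[543.88  64.22 161.7 ] [ 3.14 -0.    0.8 ] [-2.02  3.16  6.41] [0.84 0.55 0.07] 0.8245422633537116 -0.18166816793382168 17.486557862034932
```

View pics/s10c.png

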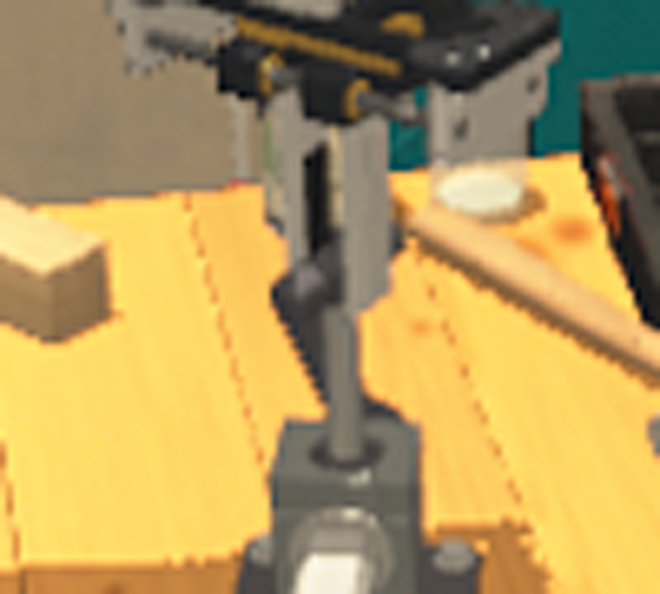

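Request:
carry_out([
  {"delta_pos": [-0.2,0.5,-0.15],"turn": [0,0,-0.03],"hand": 0.1},
  {"delta_pos": [-0.3,0.8,-0.3],"turn": [0,0,-0.06],"hand": 0.1},
])

```text
clock: 17.98
eef_pos: [543.7, 64.8, 161.4]
eef_rot: [3.14, -0.002, 0.738]
wrist_force: [-0.3, 1.4, 5.2]
finger_gap: 17.5
```

```bash
python3 st.py
```

```text
[543.72  64.75 161.42] [ 3.14 -0.    0.74] [-0.31  1.43  5.15] [0.3  0.19 0.15] 0.884403034301889 -0.37451731972396374 17.46436721063462
```

Request:
carry_out([
  {"delta_pos": [0,0.2,-0.15],"turn": [0,0,-0.025],"hand": 0.1},
  {"delta_pos": [0,0.3,-0.3],"turn": [0,0,-0.05],"hand": 0.1},
])

```text
clock: 18.23
eef_pos: [543.8, 64.9, 161.2]
eef_rot: [3.14, -0.002, 0.688]
wrist_force: [-0.6, -1.0, 6.0]
finger_gap: 17.9
```

```bash
python3 st.py
```

```text
[543.78  64.91 161.17] [ 3.14 -0.    0.69] [-0.57 -1.05  5.97] [0.17 0.28 0.12] 0.9347955779311523 -0.24874200113117695 17.862319488649458
```

Request:
carry_out([
  {"delta_pos": [0,0,-0.12],"turn": [0,0,-0.02],"hand": 0.1},
  {"delta_pos": [0,0,-0.24],"turn": [0,0,-0.04],"hand": 0.1},
])

```text
clock: 18.48
eef_pos: [543.8, 64.9, 161.0]
eef_rot: [3.14, -0.002, 0.648]
wrist_force: [-0.5, 1.7, 6.3]
finger_gap: 17.5
```

```bash
python3 st.py
```

```text
[543.81  64.9  161.05] [ 3.14 -0.    0.65] [-0.47  1.73  6.31] [0.25 0.35 0.18] 0.9746071936585808 -0.13303734362125397 17.5150971462447
```

Request:
carry_out([
  {"delta_pos": [0,0,-0.1],"turn": [0,0,-0.02],"hand": 0.1},
  {"delta_pos": [0,0,-0.2],"turn": [0,0,-0.04],"hand": 0.1},
])

```text
clock: 18.73
eef_pos: [543.9, 64.9, 160.9]
eef_rot: [3.14, -0.002, 0.608]
wrist_force: [-1.2, 0.4, 6.5]
finger_gap: 17.7
```

```bash
python3 st.py
```

```text
[543.85  64.91 160.9 ] [ 3.14 -0.    0.61] [-1.19  0.44  6.52] [0.22 0.31 0.21] 1.0145684019907326 -0.10124559514224529 17.682897933635353
```

Request:
carry_out([
  {"delta_pos": [0,0,-0.05],"turn": [0,0,-0.015],"hand": 0.1},
  {"delta_pos": [0,0,-0.1],"turn": [0,0,-0.03],"hand": 0.1},
])

```text
clock: 18.98
eef_pos: [543.8, 64.9, 160.8]
eef_rot: [3.14, -0.002, 0.579]
wrist_force: [-1.1, 1.0, 7.3]
finger_gap: 17.6
```

```bash
python3 st.py
```

```text
[543.84  64.91 160.8 ] [ 3.14 -0.    0.58] [-1.08  0.97  7.31] [0.24 0.43 0.22] 1.044375034645141 0.011118833790533245 17.561703677651384
```

Request:
carry_out([
  {"delta_pos": [0,0,0],"turn": [0,0,-0.015],"hand": 0.1},
  {"delta_pos": [0,0,0],"turn": [0,0,-0.03],"hand": 0.1},
])

```text
clock: 19.23
eef_pos: [543.8, 64.9, 160.7]
eef_rot: [3.14, -0.002, 0.549]
wrist_force: [-0.6, 0.8, 6.8]
finger_gap: 17.3
```

```bash
python3 st.py
```

```text
[543.82  64.92 160.75] [ 3.14 -0.    0.55] [-0.58  0.82  6.76] [0.29 0.29 0.26] 1.074351782469929 0.03957314416766167 17.327851122116783
```

Request:
carry_out([
  {"delta_pos": [0,0,0],"turn": [0,0,-0.01],"hand": 0.1},
  {"delta_pos": [0,0,0],"turn": [0,0,-0.02],"hand": 0.1},
])

```text
clock: 19.48
eef_pos: [543.8, 64.9, 160.7]
eef_rot: [3.14, -0.002, 0.529]
wrist_force: [0.3, 0.8, 5.6]
finger_gap: 17.2
```

```bash
python3 st.py
```

```text
[543.79  64.92 160.68] [ 3.14 -0.    0.53] [0.29 0.83 5.6 ] [0.21 0.31 0.33] 1.0941724477279406 0.14567951671779156 17.154320428470843
```

Request:
carry_out([
  {"delta_pos": [0,0,0],"turn": [0,0,-0.01],"hand": 0.1},
  {"delta_pos": [0,0,0],"turn": [0,0,-0.01],"hand": 0.1},
])

```text
clock: 19.73
eef_pos: [543.8, 64.9, 160.6]
eef_rot: [3.14, -0.002, 0.519]
wrist_force: [-0.7, 1.2, 5.6]
finger_gap: 17.3
```

```bash
python3 st.py
```

```text
[543.78  64.93 160.65] [ 3.14 -0.    0.52] [-0.65  1.23  5.61] [0.24 0.29 0.28] 1.103976899349299 0.40464973077178 17.344222082082215
```

```bash
cat > av.py <<'E'
from cell import *
import numpy as np
L=[]
for i in range(8):
    camera("side"); s=read_state(); L.append(s['moment'][2])
print(np.round(L,3),np.mean(L),s['eef_pos'],s['wrist_force'],s['clock'])
E
python3 av.py
```

```text
[0.326 0.356 0.304 0.234 0.35  0.289 0.337 0.292] 0.31104940687439353 [543.76613292  64.93595215 160.63731989] [-0.11055867  0.72386953  5.52756662] 20.125
```

Request:
carry_out([
  {"delta_pos": [0,0,0],"turn": [0,0,-0.01],"hand": 0.1},
  {"delta_pos": [0,0,0],"turn": [0,0,-0.02],"hand": 0.1},
])

```text
clock: 20.38
eef_pos: [543.8, 64.9, 160.6]
eef_rot: [3.14, -0.002, 0.499]
wrist_force: [-0.9, 2.1, 5.1]
finger_gap: 17.3
```

```bash
python3 av.py
```

```text
[0.361 0.313 0.339 0.348 0.312 0.377 0.313 0.273] 0.329554218281493 [543.75891551  64.92546722 160.60996035] [-0.39835647  0.86371646  5.57905982] 20.775
```

Request:
carry_out([
  {"delta_pos": [0,0,0],"turn": [0,0,-0.01],"hand": 0.1},
  {"delta_pos": [0,0,0],"turn": [0,0,-0.02],"hand": 0.1},
])

```text
clock: 21.02
eef_pos: [543.7, 64.9, 160.5]
eef_rot: [3.14, -0.002, 0.479]
wrist_force: [-0.9, 0.7, 5.0]
finger_gap: 17.5
```

```bash
python3 av.py
```

```text
[0.393 0.352 0.341 0.39  0.311 0.353 0.377 0.376] 0.36159790624987254 [543.74989532  64.92102902 160.53846516] [0.2253594  0.76522159 5.06962842] 21.425
```

Request:
carry_out([
  {"delta_pos": [0,0,0],"turn": [0,0,0],"hand": 0.3},
  {"delta_pos": [0,0,0],"turn": [0,0,0],"hand": 0.5},
  {"delta_pos": [0,0,0],"turn": [0,0,0],"hand": 0.5},
  {"delta_pos": [0,0,5],"turn": [0,0,0],"hand": 0.5},
  {"delta_pos": [0,0,30],"turn": [0,0,0],"hand": 0.5},
  {"delta_pos": [0,0,70],"turn": [0,0,0],"hand": 0.5},
  {"delta_pos": [0,0,110],"turn": [0,0,0],"hand": 0.5},
])

```text
clock: 22.3
eef_pos: [542.9, 64.9, 271.3]
eef_rot: [3.142, -0.0, 0.479]
wrist_force: [-0.1, -0.7, -0.3]
finger_gap: 46.9
```

Request:
carry_out([
  {"delta_pos": [-40,-30,10],"turn": [0,0,0],"hand": 0.5},
  {"delta_pos": [-80,-70,10],"turn": [0,0,0],"hand": 0.5},
  {"delta_pos": [-100,-120,10],"turn": [0,0,0],"hand": 0.5},
  {"delta_pos": [-120,-180,10],"turn": [0,0,0],"hand": 0.5},
  {"delta_pos": [-130,-240,10],"turn": [0,0,0],"hand": 0.5},
  {"delta_pos": [-140,-300,10],"turn": [0,0,0],"hand": 0.5},
  {"delta_pos": [-150,-360,10],"turn": [0,0,0],"hand": 0.5},
  {"delta_pos": [-150,-360,10],"turn": [0,0,0],"hand": 0.5},
])

```text
clock: 23.3
eef_pos: [391.9, -297.9, 279.5]
eef_rot: [-3.141, 0.001, 0.474]
wrist_force: [-0.1, 0.3, 0.0]
finger_gap: 46.6
```

```bash
python3 - <<'E'
from cell import *
from h import *
import cv2
a0=camera("side")[:,:,::-1].copy();b0=camera("top")[:,:,::-1].copy()
cv2.imwrite("pics/s11.png",a0);cv2.imwrite("pics/t11.png",b0)
yaw=-.234;X=np.array([np.cos(yaw),np.sin(yaw),0]);Y=np.array([-X[1],X[0],0]);O=np.array([544.3,64.8,0])
k=8
im=cv2.resize(a0[125:220,205:300],None,fx=6,fy=6,interpolation=cv2.INTER_CUBIC)
cv2.imwrite("pics/s11c.png",im)
im=cv2.resize(a0[175:217,225:275],None,fx=14,fy=14,interpolation=cv2.INTER_CUBIC)
for L in(-26,-88):
  for sx,z in((-9.64,69),(9.64,69),(-17,55),(17,55)):
    q=(proj("side",O+sx*X+L*Y+[0,0,z])-[225,175])*14+7;cv2.circle(im,(int(q[0]),int(q[1])),4,(0,0,255),-1)
cv2.imwrite("pics/s11f.png",im)
cv2.imwrite("pics/t11c.png",cv2.resize(b0[175:265,150:270],None,fx=6,fy=6,interpolation=cv2.INTER_CUBIC))
E
```

```text
(no output)
```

View pics/s11c.png

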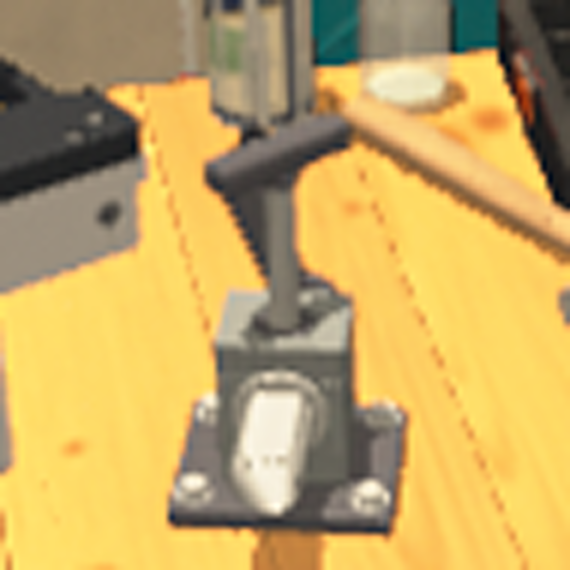

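View pics/s11f.png

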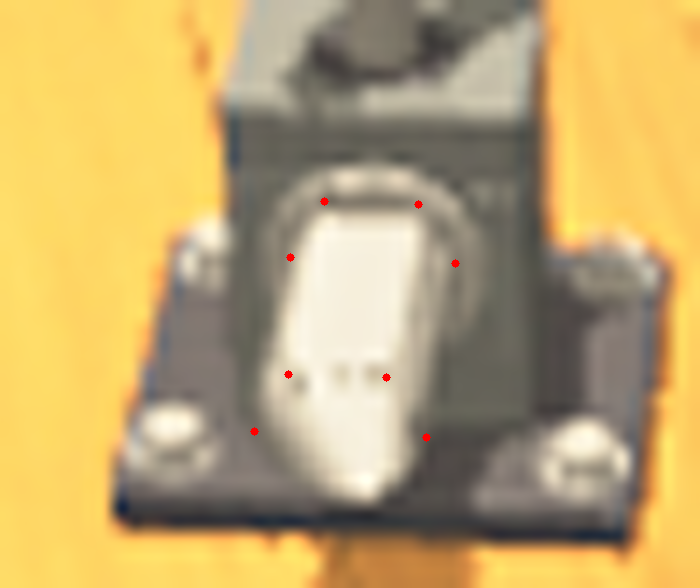

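View pics/t11c.png

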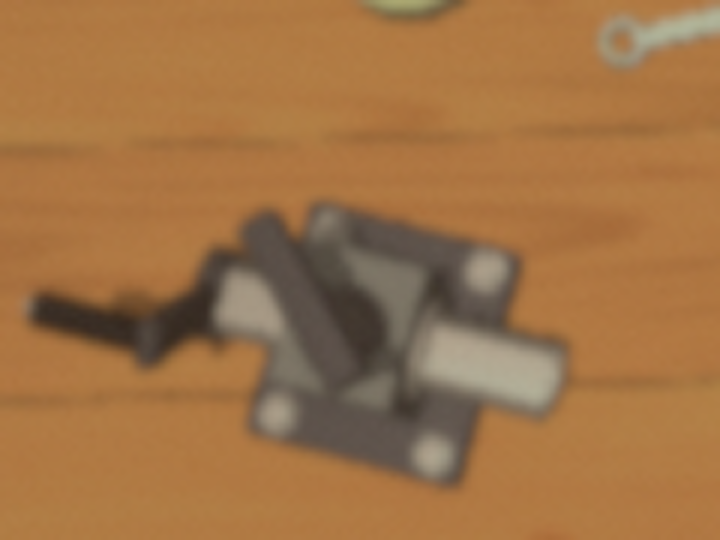

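```bash
python3 -c "
from cell import *
s=read_state();print(s['clock'],s['wrist_force']);print(sign_off())"
```

```text
23.4 [-0.03686487  0.39424737  0.39137634]
the job is handed in; nothing more can be done
None
```

The crank is turned so the shaft's flat faces up, and the hex key stands in the tightened setscrew of the smaller clamp block. I handed the job in at 23.4 s with the arm clear of everything.

- **Crank:** I gripped the crank lightly and moved it along its arc from a shaft angle of about 1.03 rad to about 0. The last side picture shows the flat's edges level and close to where they should be; my estimate is good to a few hundredths of a radian.
- **Seating:** The shorter-bar key dropped into the socket after a small search in angle and sideways position. It then went down about 13 to 14 mm until it bottomed.
- **Tightening:** The screw turned clockwise and sank about 5.4 mm. While it ran down, the wrist moment was noisy, reading 0.07 to 0.21 N m. It then rose and averaged 0.36 N m over eight readings at the end, with the highest at 0.39. That is inside the firm band and below the overtightening limit.
- **Last pictures:** The key stands upright on its own, the screw is about flush with the top of the block, and the crank is where I left it.
- **Disagreement:** The two cameras differed by about 2.4 mm on the screw's x position. I followed the side camera, because it also agreed with the known position of the held key.

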